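# Clamp the lid of a preserve jar in the lid press

## Robot

A 6-joint arm with a two-finger parallel gripper is mounted at the origin on a cart in front of the work surface, level with it; the furniture and walls round the work are solid. World frame = base frame: x ahead of the robot, y to its left, z up, the work surface at z = 0. Lengths are in m, angles in rad, forces in N, time in s.
With the tool pointing down it reaches from about 0.25 to 0.725 m from the base axis. Payload 4 kg.
Tool frame: the origin (TCP) lies between the finger pads, 19 mm behind the fingertips; this is the grasp point; z points along the fingers, y is the line along which they close (so a half turn about z gives the same grasp; the last joint's range is limited). The gripper opens to 85 mm and grips with 20 to 120 N. Pads are 22 mm wide; open, the fingers measure 114 mm over their backs; the gripper's body (76 mm by 85 mm) begins 54 mm behind the grasp point. The pads swing forward as they close: fully open they stand 13 mm farther back than shut.
Start: joints at [1.216, 0.241, 0.005, 1.335, 0, 1.571], TCP at [0.174, 0.469, 0.25] pointing down, gripper open.
Joint ranges: [-2.72, 2.72], [-1.05, 1.87], [-1.09, 1.28], [-1.99, 2.15], [-1.42, 1.44], [-3.14, 3.14]. Speed limits (rad/s): [2.79, 2.79, 3.14, 3.14, 3.14, 3.14].

## Interface

Orientations are given as a unit quaternion [x, y, z, w].
In Python, from workcell import bot gives the robot as it stands. The module is installed in compiled form; this text tells all that it offers.
- The arm moves only by the tool drive_tool, never from a script. Its argument "rows" is a list of rows, each an object of numbers: "dx", "dy", "dz": the shift along the tool's x, y, z in units of 50 mm (1.0 is 50 mm); "wx", "wy", "wz": the turn, a rotation vector about the tool's x, y, z in units of 5 degrees (1.0 is 5 degrees); "hand": the finger opening in mm, from 0 to 85.4. A call has 1 to 20 rows; each row is the pose to reach, as a shift and turn from the pose commanded when the call began, along the tool's axes at that moment; what a row does not reach only later rows make up. A row lasts 1/10 s, in which the tool goes at most 50 mm and 8.59 degrees, less where a joint would pass 70% of its speed; a pose out of reach is approached as far as the arm can. A call with a gripper value outside its range is refused whole. The fingers move at their own pace and stop on an object; the grip force is fixed at half the most. Time passes only in rows, so rows that repeat a pose let the fingers close. It gives the time, the measured TCP pose, the force, the opening and the grip force at its end, in the units of the state.
- bot.get_obs(): the state, without advancing time (a new reading comes with each control period).
- bot.camera(name): name is "scene" or "top" or "wrist"; returns the picture (384x512x3 uint8, red, green, blue); there is no depth.
- bot.get_calibration(name): a dict with "vfov" (degrees; the focal length in pixels is half the picture's height over the tangent of half this angle, whatever the lens; pixels are square), "cx", "cy" (the principal point, pixels), "origin" and "rotation" of the camera in the world; the wrist camera has in their place "mount" (4x4, takes a point from camera to tool coordinates, whose origin is the TCP and whose axes are the flange's). Camera axes: x right, y up, looking along -z (the intrinsics and any distortion apply to the point x, -y, -z); pixel columns grow to the right and rows downward; lengths in m; the calibration is good to about 2 mm. A picture is of the moment at which its call begins: read the wrist's pose just before it. get_calibration takes no time and is no camera call.
- bot.job_done(): hands the job in; it is judged then, once.
Trained networks look in the newest picture that a camera, given by its name, has taken for a name from the list of things; names that differ only in an ending like _2 or _b are one class to them, and where a whole thing is asked for, a point or a joint stands for the part that bears it (a point fixed in the world has none). Each returns a list of dicts, best first, with "score" (0 to 1); they miss things now and then, are a little off and sometimes report something else, mostly with a low value. They report only what shows in the picture. A call takes as long as a camera call.
- bot.look_for(camera, thing): "extent" ([centre column, centre row, width, height] in pixels, round what is visible of it).
- bot.outline_of(camera, thing): "region" (384x512 bool, what is visible of it) and "extent" ([centre column, centre row, width, height] in pixels, round what is visible of it).
The state is a dict: "clock": time; "joint_pos": joint angles; "joint_vel": joint speeds; "tau": joint torques, N m; "eef_pos": TCP position; "tool_rot": TCP orientation; "ft_force": force on the tool from outside, world axes, zero at the start; "ft_torque": the same for the moment, N m; "grip_width": finger opening in m; "grasp_force": force on a finger pad.
Only numpy, scipy, OpenCV 4.12 (cv2) and the standard library are available. Lean on these libraries where they do the work, as an engineer would, in place of code of your own. Each camera call takes 0.05 s, during which the arm holds its last target. There are 200 camera calls.

## Task

The gold-lidded jar stands in the small lid press so that its lid can be held down while the seal sets. Slide the red press head along the crossbar until it clicks into place over the jar, screw the black knob down (clockwise) until the rubber pad just touches the lid, then give it a quarter turn more and let go. Leave the jar standing in its ring and do not disturb the things round about.

Things in the scene. Friction and masses are not known exactly. Their poses are not given: they have to be found in the camera images.
- press_stand: Lid press fixed to the worktop: oak board 140 x 280 x 12 mm with a steel ring (inner radius 44 mm, 8 mm high) for the jar and two steel posts (at x +34, y -88 and +158 mm, 174 mm high) that carry a crossbar. Origin: on the worktop below the ring's centre, z up. The crossbar runs along its y axis. Yaw within 20 degrees of the world's.
- press_head (a joint): Travel (m) of the red press head along the bar to the stand's -y: 0 = parked, knob's axis 75 mm to +y of the jar's; 0.075 = over the jar, clicked in; stop at 0.076. Head 44 mm long, top about 176 mm above the worktop. Slides with about 1.5 N; near 0.063 its sprung ball meets the ridge (a few N more), at 0.069 it is over the top and drops in. It may be drawn along by the knob.
- knob (a joint): Angle of the knob (rad), growing clockwise seen from above, range 0 to 5.6. The screw goes down 20 mm a full turn (3.18 mm a rad), knob and pad with it. It turns stiffly (about 0.09 N m), more once the pad presses, and stays where it is left.
- knob_grip (a point): On the knob's axis, 7 mm below its top: the height for the TCP when gripping. The knob is a black ribbed upright cylinder, 36 mm across, 28 mm high, with a white pointer line on top; grip it from above at any yaw. Its underside is at least 18 mm over the head's top at the start. z up, x along the pointer.
- pad_face (a point): Centre of the underside of the black rubber pad (40 mm across, 8 mm thick) at the screw's lower end, which meets the lid. It hangs 2 to 9 mm above the level of the lid at the start, and turns with the knob.
- pad (a joint): How far the sprung pad is pushed up into the screw (m): 0 = hanging free or just touching; once it is on the lid it grows 3.18 mm for each rad of further turn, about 5 mm for a quarter turn; travel 10 mm. Spring 3 N/mm with 5 N at the start of its travel.
- jar: Squat clear jar with a gold lid, 75 mm across, 85 mm high, standing loose in the ring on the base board. Origin: centre of its underside; lid top 85 mm above it. Weighs about 0.34 kg.
- seat (a point): Centre of the ring, on the board's upper face, 12 mm above the worktop.
- red_jar: Bystander: glass jar with red lid, 68 mm across, 104 mm high, on the worktop beside the press. Origin: centre of its underside.
- flat_tin: Bystander: low tin, 86 mm across, 40 mm high, on the worktop. Origin: centre of its underside.
- spice: Bystander: spice jar with gold cap, 42 mm across, 96 mm high, on the worktop. Origin: centre of its underside.
- bar_click_end (a point): On top of the crossbar (square aluminium bar, 16 x 16 mm) beside the jar's axis, 34 mm to the stand's +x of it: where the ball in the press head lies when clicked in. A brass ridge across the bar, 3 mm high, lies 6 mm to +y. The bar's height differs by up to 3 mm from start to start.

How it is judged:
On the way, in this order (a step that is already met when the one before it is completed fails the run):
1. the press head is clicked in over the jar, the pad still clear of the lid (value of joint press_head above 0.0725 m and value of joint pad below 0.0006 m), for 0.2 s.
2. the pad has met the lid (value of joint pad above 0.001 m), for 0.1 s.
At the end, for the whole second after the job is handed in: The press head is clicked in over the jar (travel over 72.5 mm), the knob stands a quarter turn past touching, give or take 30 degrees (pad pushed in 3.3 to 6.7 mm) and is still, and the jar stands upright in its ring (within 8 mm of its centre, down on the board) (value of joint press_head above 0.0725 m and value of joint pad between 0.0033 and 0.0067 m and velocity of joint knob between -0.05 and 0.05 rad/s and horizontal distance between jar and seat below 0.008 m and height (world z) of jar below 0.016 m and angle between jar's own z axis and vertical below 0.08 rad).
It fails at once if a bystander is moved by more than 30 mm or tipped (distance of any of red_jar, flat_tin, spice from where it was at the start of the episode above 0.03 m or angle between any of red_jar, flat_tin, spice's own z axis and vertical above 0.5 rad).
It fails at once if the jar is tipped (angle between jar's own z axis and vertical above 0.3 rad).
It also fails if it takes over 45 s, if anything falls off the work surface, if the arm or the gripper's body presses on something with over 40 N, if the wrist force passes 120 N, or if a joint passes its speed limit or range.

## Working session

There is one attempt and no reset: what is moved stays moved. The work goes in short steps, Python scripts to look and compute and a tool call to move; the robot and the scene stay as the last step left them, time stands still between calls to the robot, and variables do not carry over. Pictures are saved under pics/ and viewed, at most 10 in all, crops included, and the job is handed in when it is done.

Besides the shell and the picture viewer there is one more tool, called after ">>>" as name(argument=value, ...) on one line, values as JSON. drive_tool: Moves the arm, as the interface text tells. Its arguments: {"type":"object","properties":{"rows":{"type":"array","items":{"type":"object","properties":{"dx":{"type":"number"},"dy":{"type":"number"},"dz":{"type":"number"},"wx":{"type":"number"},"wy":{"type":"number"},"wz":{"type":"number"},"hand":{"type":"number"}}}}},"required":["rows"]}

```bash
mkdir -p pics; cat > h.py <<'E'
import numpy as np, cv2
from workcell import bot
from scipy.spatial.transform import Rotation as R
def cam(n):
    c=bot.get_calibration(n); f=192/np.tan(np.radians(c['vfov'])/2)
    if 'mount' in c:
        o=bot.get_obs(); M=np.array(c['mount']); Rt=R.from_quat(o['tool_rot']).as_matrix()
        return f,c['cx'],c['cy'],Rt@M[:3,3]+o['eef_pos'],Rt@M[:3,:3]
    return f,c['cx'],c['cy'],np.array(c['origin']),np.array(c['rotation'])
def onz(K,u,v,z):
    f,cx,cy,o,r=K; d=r@np.array([(u-cx)/f,-(v-cy)/f,-1]); return o+d*(z-o[2])/d[2]
def proj(K,p):
    f,cx,cy,o,r=K; q=r.T@(np.array(p)-o); return cx+f*q[0]/-q[2], cy-f*q[1]/-q[2]
def save(n,name): 
    im=bot.camera(n); cv2.imwrite(f'pics/{name}.png',im[:,:,::-1]); return im
E
python3 - <<'E'
from h import *
o=bot.get_obs(); print({k:np.round(v,3) for k,v in o.items()})
a=save('scene','s0'); b=save('top','t0'); 
cv2.imwrite('pics/st.png',cv2.resize(np.vstack([a,b]),(800,1200))[:, :, ::-1][:600*2]) 
for n in('scene','top'):
    print(n,bot.get_calibration(n))
    for t in('knob','press_head','jar','press_stand','red_jar','flat_tin','spice'):
        print(t,[(np.round(x['extent']),round(x['score'],2)) for x in bot.look_for(n,t)[:2]])
E
```

```text
{'clock': np.float64(0.0), 'joint_pos': array([ 1.216,  0.241,  0.004,  1.335, -0.   ,  1.571]), 'joint_vel': array([-0.001, -0.001, -0.001,  0.001,  0.001,  0.001]), 'tau': array([ 0.0000e+00, -3.7232e+01,  2.5241e+01,  1.7000e-02, -0.0000e+00,
        0.0000e+00]), 'eef_pos': array([0.174, 0.468, 0.249]), 'tool_rot': array([ 0.176,  0.984, -0.001, -0.   ]), 'ft_force': array([-0.56 ,  0.04 ,  0.375]), 'ft_torque': array([-0.018,  0.036, -0.025]), 'grasp_force': np.float64(0.0), 'grip_width': np.float64(0.085)}
scene {'vfov': 43.38698384368136, 'cx': 258.1986868083702, 'cy': 189.97446092113088, 'origin': array([-0.49013662,  0.48062103,  1.04806207]), 'rotation': array([-0.22797294,  0.36391923,  0.76215565, -0.48446867])}
knob [(array([288., 187.,  14.,  37.]), 0.63)]
press_head [(array([286., 187.,  31.,  41.]), 0.63)]
jar [(array([301., 210.,  30.,  37.]), 0.65)]
press_stand [(array([283., 210.,  78.,  94.]), 0.56)]
red_jar []
flat_tin [(array([246., 259.,  33.,  32.]), 0.6)]
spice [(array([228., 236.,  18.,  29.]), 0.63)]
top {'vfov': 56.43543569303928, 'cx': 251.52829206341667, 'cy': 198.03846422617838, 'origin': array([0.43737569, 0.01804628, 1.2074001 ]), 'rotation': array([-0.01345443,  0.0287575 ,  0.70828373, -0.70521354])}
knob [(array([277., 213.,  13.,  16.]), 0.53)]
press_head [(array([276., 208.,  22.,  29.]), 0.6)]
jar [(array([291., 209.,  18.,  28.]), 0.68)]
press_stand [(array([275., 209.,  92.,  62.]), 0.84)]
red_jar [(array([342., 190.,  32.,  23.]), 0.91)]
flat_tin [(array([218., 240.,  33.,  27.]), 0.71)]
spice [(array([213., 216.,  20.,  11.]), 0.5)]
```

View pics/s0.png

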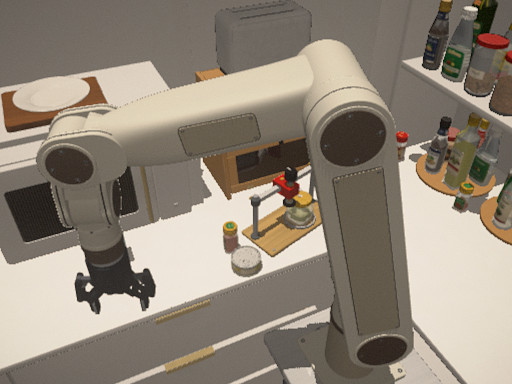

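View pics/t0.png

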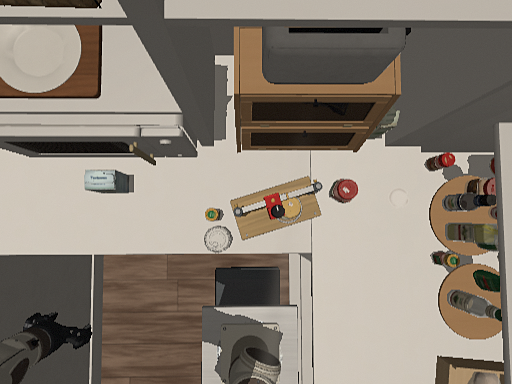

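The overview pictures show the press at about (275,209) in the top view. The posts are at (238,211) and (318,186), the red head is at (276,207), and the knob is at (278,212). The tin and spice jar are to the left, with the red jar to the right at (343,190).

```bash
sed -i "s/np.array(c\['rotation'\])/R.from_quat(c['rotation']).as_matrix()/" h.py
python3 - <<'E'
from h import *
K=cam('top'); im=bot.camera('top')
for t,z in(('knob',.21),('press_head',.176),('jar',.097)):
    r=bot.outline_of('top',t)[0]['region']; v,u=np.nonzero(r); print(t,len(u),u.mean(),v.mean(),onz(K,u.mean(),v.mean(),z))
print(onz(K,238,211,.174),onz(K,318,186,.174))
for n,u,v,z in(('tin',218,240,.02),('spice',213,216,.05),('red',342,190,.05)): print(n,onz(K,u,v,z))
c=im[160:270,190:370,::-1]; cv2.imwrite('pics/c0.png',cv2.resize(c,None,fx=4.4,fy=4.4,interpolation=2))
print(bot.get_calibration('wrist'))
E
```

```text
knob 138 277.3333333333333 211.17391304347825 [ 0.4599632  -0.07556482  0.21      ]
press_head 381 273.90813648293965 206.40944881889763 [ 0.4745323  -0.06897369  0.176     ]
jar 304 290.55263157894734 208.39144736842104 [ 0.47099102 -0.12745569  0.097     ]
[0.46179061 0.03474287 0.174     ] [ 0.53350626 -0.19823419  0.174     ]
tin [0.3701932  0.10336135 0.02      ]
spice [0.44896712 0.1173433  0.05      ]
red [ 0.53170483 -0.30262861  0.05      ]
{'vfov': 60.42768524703358, 'cx': 252.97271948592729, 'cy': 189.04453216946564, 'mount': array([[-9.58335734e-04,  9.53037106e-01,  3.02852038e-01,
         7.66818196e-02],
       [ 9.99999330e-01,  7.16886214e-04,  9.08416967e-04,
         1.32317868e-04],
       [ 6.48644626e-04,  3.02852705e-01, -9.53037155e-01,
        -1.22731692e-01],
       [ 0.00000000e+00,  0.00000000e+00,  0.00000000e+00,
         1.00000000e+00]])}
```

View pics/c0.png

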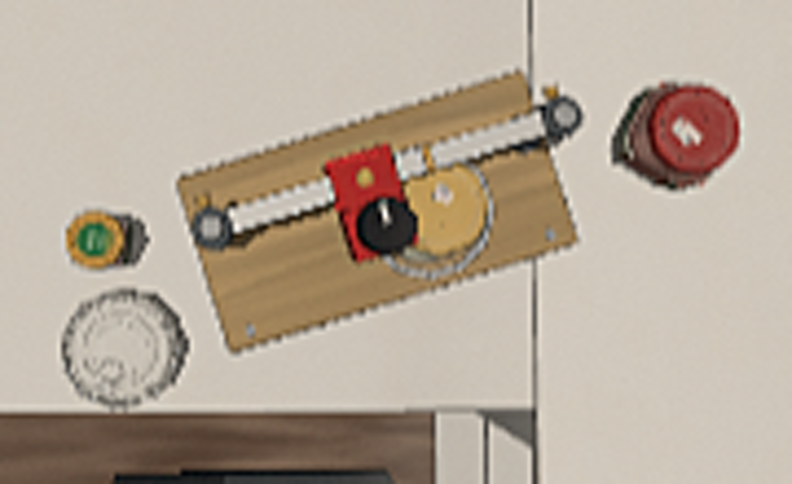

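The crop shows the knob at about (278,211) in full-picture pixels and the jar lid at (290,208). The brass ridge is at (287,195). The head seems to stand partway along already. I'll move above the knob, keeping the tool's yaw so joint 6 is near +3 and there is room for a long clockwise turn.

>>> drive_tool(rows=[{"dx": -4.4,"dy": -4,"dz": -1.6,"hand": 85},{"dx": -8.9,"dy": -8.1,"dz": -1.6,"wz": 2,"hand": 85},{"dx": -8.9,"dy": -8.1,"dz": -1.6,"wz": 2,"hand": 85},{"dx": -8.9,"dy": -8.1,"dz": -1.6,"wz": 2,"hand": 85},{"dx": -8.9,"dy": -8.1,"dz": -1.6,"wz": 2,"hand": 85},{"dx": -8.9,"dy": -8.1,"dz": -1.6,"wz": 2,"hand": 85},{"dx": -8.9,"dy": -8.1,"dz": -1.6,"wz": 2,"hand": 85},{"dx": -8.9,"dy": -8.1,"dz": -1.6,"wz": 2,"hand": 85},{"dx": -8.9,"dy": -8.1,"dz": -1.6,"wz": 2,"hand": 85},{"dx": -8.9,"dy": -8.1,"dz": -1.6,"wz": 2,"hand": 85},{"dx": -8.9,"dy": -8.1,"dz": -1.6,"wz": 2,"hand": 85},{"dx": -8.9,"dy": -8.1,"dz": -1.6,"wz": 2,"hand": 85},{"dx": -8.9,"dy": -8.1,"dz": -1.6,"wz": 2,"hand": 85},{"dx": -8.9,"dy": -8.1,"dz": -1.6,"wz": 2,"hand": 85},{"dx": -8.9,"dy": -8.1,"dz": -1.6,"wz": 2,"hand": 85},{"dx": -8.9,"dy": -8.1,"dz": -1.6,"wz": 2,"hand": 85}])

```text
invalid input at $.rows[0]: expected keys dx, dy, dz, wx, wy, wz, hand
```

```bash
python3 - <<'E'
from h import *
o=bot.get_obs(); print(o['clock'],o['eef_pos'],o['joint_pos'],R.from_quat(o['tool_rot']).as_matrix().round(3))
K=cam('wrist'); im=save('wrist','w0')
for t,z in(('knob',.225),('press_head',.176),('jar',.097)):
    for x in bot.outline_of('wrist',t)[:1]:
        v,u=np.nonzero(x['region']); print(t,x['score'],np.round(x['extent']),u.mean(),v.mean(),onz(K,u.mean(),v.mean(),z))
E
```

```text
1.0 [0.17368962 0.46887255 0.25002348] [1.21602335e+00 2.40579249e-01 5.01735513e-03 1.33519470e+00
 9.14784182e-06 1.57079463e+00] [[-0.938  0.347  0.   ]
 [ 0.347  0.938  0.   ]
 [ 0.     0.    -1.   ]]
```

View pics/w0.png

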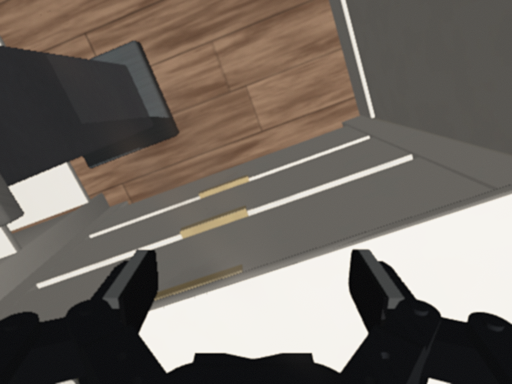

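The move was refused because every row needs all the keys, so the wrist picture only shows the floor and drawers at the start pose. I'll repeat the move with all keys filled in.

>>> drive_tool(rows=[{"dx": -4.4,"dy": -4,"dz": -1.6,"wx": 0,"wy": 0,"wz": 0,"hand": 85},{"dx": -8.9,"dy": -8.1,"dz": -1.6,"wx": 0,"wy": 0,"wz": 2,"hand": 85},{"dx": -8.9,"dy": -8.1,"dz": -1.6,"wx": 0,"wy": 0,"wz": 2,"hand": 85},{"dx": -8.9,"dy": -8.1,"dz": -1.6,"wx": 0,"wy": 0,"wz": 2,"hand": 85},{"dx": -8.9,"dy": -8.1,"dz": -1.6,"wx": 0,"wy": 0,"wz": 2,"hand": 85},{"dx": -8.9,"dy": -8.1,"dz": -1.6,"wx": 0,"wy": 0,"wz": 2,"hand": 85},{"dx": -8.9,"dy": -8.1,"dz": -1.6,"wx": 0,"wy": 0,"wz": 2,"hand": 85},{"dx": -8.9,"dy": -8.1,"dz": -1.6,"wx": 0,"wy": 0,"wz": 2,"hand": 85},{"dx": -8.9,"dy": -8.1,"dz": -1.6,"wx": 0,"wy": 0,"wz": 2,"hand": 85},{"dx": -8.9,"dy": -8.1,"dz": -1.6,"wx": 0,"wy": 0,"wz": 2,"hand": 85},{"dx": -8.9,"dy": -8.1,"dz": -1.6,"wx": 0,"wy": 0,"wz": 2,"hand": 85},{"dx": -8.9,"dy": -8.1,"dz": -1.6,"wx": 0,"wy": 0,"wz": 2,"hand": 85},{"dx": -8.9,"dy": -8.1,"dz": -1.6,"wx": 0,"wy": 0,"wz": 2,"hand": 85},{"dx": -8.9,"dy": -8.1,"dz": -1.6,"wx": 0,"wy": 0,"wz": 2,"hand": 85},{"dx": -8.9,"dy": -8.1,"dz": -1.6,"wx": 0,"wy": 0,"wz": 2,"hand": 85},{"dx": -8.9,"dy": -8.1,"dz": -1.6,"wx": 0,"wy": 0,"wz": 2,"hand": 85},{"dx": -8.9,"dy": -8.1,"dz": -1.6,"wx": 0,"wy": 0,"wz": 2,"hand": 85},{"dx": -8.9,"dy": -8.1,"dz": -1.6,"wx": 0,"wy": 0,"wz": 2,"hand": 85}])

```text
clock: 3.0
eef_pos: [0.45, -0.0644, 0.3302]
tool_rot: [0.261, 0.965, 0.0, 0.0]
ft_force: [0.3, 0.7, -0.4]
grip_width: 0.0847
grasp_force: 0.0
```

```bash
python3 - <<'E'
from h import *
o=bot.get_obs(); print(o['clock'],o['eef_pos'],o['joint_pos'],R.from_quat(o['tool_rot']).as_matrix().round(3))
K=cam('wrist'); im=save('wrist','w1')
for t,z in(('knob',.225),('press_head',.176),('jar',.097)):
    for x in bot.outline_of('wrist',t)[:1]:
        v,u=np.nonzero(x['region']); print(t,x['score'],np.round(x['extent']),u.mean(),v.mean(),onz(K,u.mean(),v.mean(),z))
E
```

```text
3.0 [ 0.44999262 -0.06443278  0.33020161] [-1.42265659e-01  1.28517147e-01  7.35122107e-02  1.51550364e+00
  7.34708263e-05  3.85005186e-01] [[-0.864  0.503  0.   ]
 [ 0.503  0.864  0.   ]
 [-0.     0.    -1.   ]]
knob 0.69 [261. 188. 223. 261.] 258.2407538488763 173.38798442753495 [ 0.43812677 -0.05307317  0.225     ]
press_head 0.72 [263. 202.  88.  86.] 257.76127265065315 202.6245259165613 [ 0.47297351 -0.07283473  0.176     ]
jar 0.77 [214. 196.  46.  76.] 210.6058631921824 193.32899022801303 [ 0.46165228 -0.12701219  0.097     ]
```

View pics/w1.png

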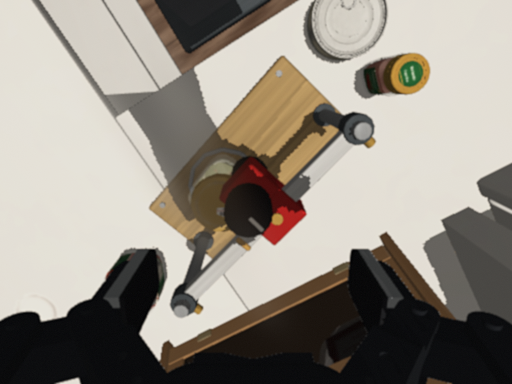

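The wrist view shows the knob's top at about (249,210), the red head round (263,202) and the gold lid at (215,190). Joint 6 turned out to grow clockwise and stands at 0.385, so I turn 150° counter-clockwise for range. That also gives a second view of the knob.

```bash
cat >> h.py <<'E'
def knobpix(im,u0,v0,r=45):
    g=im.max(2)[v0-r:v0+r,u0-r:u0+r]; m=(g<60).astype(np.uint8)
    m=cv2.morphologyEx(m,cv2.MORPH_OPEN,np.ones((9,9),np.uint8)); n,l,s,c=cv2.connectedComponentsWithStats(m)
    k=1+s[1:,4].argmax(); cs=cv2.findContours((l==k).astype(np.uint8),0,1)[0][0]; cs=cv2.convexHull(cs)
    e=cv2.fitEllipse(cs); return e[0][0]+u0-r,e[0][1]+v0-r,e[1]
E
python3 - <<'E'
from h import *
im=cv2.imread('pics/w1.png'); K=cam('wrist'); u,v,e=knobpix(im,249,210); print(u,v,e)
for z in(.2,.22,.23,.24): print(onz(K,u,v,z),onz(cam('top'),278,211.2,z))
E
```

```text
247.83724975585938 209.34347534179688 (49.189857482910156, 54.98146438598633)
[ 0.46638089 -0.07941173  0.2       ] [ 0.46010769 -0.07838564  0.2       ]
[ 0.45986949 -0.07520419  0.22      ] [ 0.45965639 -0.07647117  0.22      ]
[ 0.4566138  -0.07310042  0.23      ] [ 0.45943074 -0.07551393  0.23      ]
[ 0.4533581  -0.07099665  0.24      ] [ 0.45920509 -0.0745567   0.24      ]
```

>>> drive_tool(rows=[{"dx": 0,"dy": 0,"dz": 0,"wx": 0,"wy": 0,"wz": -15,"hand": 85},{"dx": 0,"dy": 0,"dz": 0,"wx": 0,"wy": 0,"wz": -15,"hand": 85},{"dx": 0,"dy": 0,"dz": 0,"wx": 0,"wy": 0,"wz": -15,"hand": 85},{"dx": 0,"dy": 0,"dz": 0,"wx": 0,"wy": 0,"wz": -15,"hand": 85},{"dx": 0,"dy": 0,"dz": 0,"wx": 0,"wy": 0,"wz": -15,"hand": 85},{"dx": 0,"dy": 0,"dz": 0,"wx": 0,"wy": 0,"wz": -15,"hand": 85},{"dx": 0,"dy": 0,"dz": 0,"wx": 0,"wy": 0,"wz": -15,"hand": 85},{"dx": 0,"dy": 0,"dz": 0,"wx": 0,"wy": 0,"wz": -15,"hand": 85},{"dx": 0,"dy": 0,"dz": 0,"wx": 0,"wy": 0,"wz": -15,"hand": 85},{"dx": 0,"dy": 0,"dz": 0,"wx": 0,"wy": 0,"wz": -30,"hand": 85},{"dx": 0,"dy": 0,"dz": 0,"wx": 0,"wy": 0,"wz": -30,"hand": 85},{"dx": 0,"dy": 0,"dz": 0,"wx": 0,"wy": 0,"wz": -30,"hand": 85},{"dx": 0,"dy": 0,"dz": 0,"wx": 0,"wy": 0,"wz": -30,"hand": 85},{"dx": 0,"dy": 0,"dz": 0,"wx": 0,"wy": 0,"wz": -30,"hand": 85},{"dx": 0,"dy": 0,"dz": 0,"wx": 0,"wy": 0,"wz": -30,"hand": 85},{"dx": 0,"dy": 0,"dz": 0,"wx": 0,"wy": 0,"wz": -30,"hand": 85},{"dx": 0,"dy": 0,"dz": 0,"wx": 0,"wy": 0,"wz": -30,"hand": 85},{"dx": 0,"dy": 0,"dz": 0,"wx": 0,"wy": 0,"wz": -30,"hand": 85},{"dx": 0,"dy": 0,"dz": 0,"wx": 0,"wy": 0,"wz": -30,"hand": 85},{"dx": 0,"dy": 0,"dz": 0,"wx": 0,"wy": 0,"wz": -30,"hand": 85}])

```text
clock: 5.2
eef_pos: [0.4503, -0.0655, 0.33]
tool_rot: [0.864, -0.503, -0.0, 0.0]
ft_force: [-0.4, 0.0, 0.5]
grip_width: 0.085
grasp_force: 0.0
```

```bash
python3 - <<'E'
from h import *
o=bot.get_obs(); print(o['clock'],o['eef_pos'],o['joint_pos'],R.from_quat(o['tool_rot']).as_matrix().round(3))
K=cam('wrist'); im=save('wrist','w2'); print([proj(K,(.462,-.075,z)) for z in(.2,.23)])
E
```

```text
5.2 [ 0.45026859 -0.06547933  0.32998503] [-1.44401778e-01  1.29685294e-01  7.43164477e-02  1.51551220e+00
 -1.39730696e-05 -2.23082842e+00] [[ 0.493 -0.87  -0.   ]
 [-0.87  -0.493 -0.   ]
 [-0.     0.    -1.   ]]
[(np.float64(246.68619737927145), np.float64(169.47130688277556)), (np.float64(245.91560966756217), np.float64(179.92706389790908))]
```

View pics/w2.png

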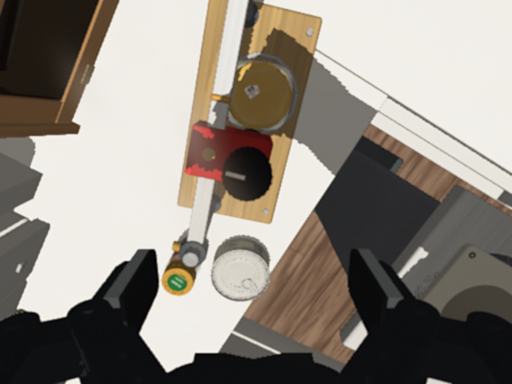

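The second view shows the knob's top at (246,174), the head's ball cover at (208,154), the lid at (261,93), and the posts at (191,258) and (250,13). Next I triangulate.

```bash
python3 - <<'E'
from h import *
from scipy.optimize import least_squares
im=cv2.imread('pics/w2.png'); K2=cam('wrist'); u,v,e=knobpix(im,246,174); print(u,v,e)
c=bot.get_calibration('wrist'); M=np.array(c['mount']); R1=R.from_quat([.261,.9653,0,0]).as_matrix()
K1=(K2[0],K2[1],K2[2],R1@M[:3,3]+[.44999,-.06443,.3302],R1@M[:3,:3]); KT=cam('top')
def tri(*obs):
    s=least_squares(lambda p:np.concatenate([np.subtract(proj(K,p),q) for K,q in obs]),[.46,-.08,.2]); return s.x,np.round(s.fun,1)
print('knob',tri((K1,(247.8,209.3)),(K2,(u,v))), tri((K1,(247.8,209.3)),(K2,(u,v)),(KT,(278,211.2))))
a=tri((K1,(361,129)),(K2,(191,258))); b=tri((K1,(183,303)),(K2,(250,13))); print('posts',a,b)
d=a[0]-b[0]; print('yaw',np.degrees(np.arctan2(-d[0],d[1])),np.hypot(*d[:2]))
print('lid',onz(K2,261.5,93,.097),'R',K2 is None)
E
```

```text
248.18281173706055 172.16614151000977 (45.9639778137207, 54.85184097290039)
knob (array([ 0.46109251, -0.07622343,  0.21067351]), array([ 0.1,  0. ,  0.1, -0. ])) (array([ 0.46103966, -0.07626709,  0.21075938]), array([-0. ,  0. ,  0.2, -0. , -0.4, -0.4]))
posts (array([0.46171369, 0.03703948, 0.16527247]), array([ 0.7,  0.2,  0.8, -0.3])) (array([ 0.51326279, -0.17324672,  0.20134653]), array([ 1.6,  0.4,  1.2, -0.3]))
yaw 13.773750618032203 0.2165123468848203
lid [ 0.4773852  -0.13022218  0.097     ] R False
```

The knob's axis is at about (0.461, -0.0765) with its top near z 0.225. About 51 mm of travel along the bar remains. I descend and grip.

>>> drive_tool(rows=[{"dx": 0.3,"dy": -0.08,"dz": 0.5,"wx": 0,"wy": 0,"wz": 0,"hand": 85},{"dx": 0.3,"dy": -0.08,"dz": 1.1,"wx": 0,"wy": 0,"wz": 0,"hand": 85},{"dx": 0.3,"dy": -0.08,"dz": 1.7,"wx": 0,"wy": 0,"wz": 0,"hand": 85},{"dx": 0.3,"dy": -0.08,"dz": 2.0,"wx": 0,"wy": 0,"wz": 0,"hand": 85},{"dx": 0.3,"dy": -0.08,"dz": 2.24,"wx": 0,"wy": 0,"wz": 0,"hand": 85},{"dx": 0.3,"dy": -0.08,"dz": 2.24,"wx": 0,"wy": 0,"wz": 0,"hand": 70},{"dx": 0.3,"dy": -0.08,"dz": 2.24,"wx": 0,"wy": 0,"wz": 0,"hand": 55}])

```text
clock: 5.95
eef_pos: [0.4613, -0.0766, 0.2183]
tool_rot: [0.864, -0.503, -0.0, 0.0]
ft_force: [0.4, -0.2, -0.6]
grip_width: 0.0584
grasp_force: 0.0
```

```bash
python3 - <<'E'
from h import *
o=bot.get_obs(); print(o['clock'],o['eef_pos'],o['grip_width'],o['ft_force'])
save('wrist','w3'); b=bot.camera('scene'); 
E
```

```text
5.95 [ 0.46125939 -0.07658049  0.21825841] 0.058405147040767984 [ 0.43889043 -0.20028761 -0.59296701]
```

View pics/w3.png

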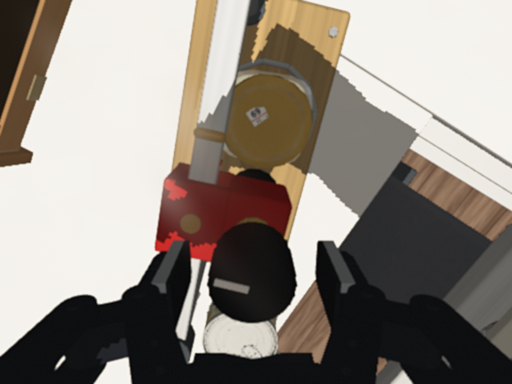

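The knob is centred between the fingers at (252,272), with the pointer line at (232,286). The bar runs up the picture with a slight lean to the right, as reckoned. I close and draw the head along.

>>> drive_tool(rows=[{"dx": 0,"dy": 0,"dz": 0,"wx": 0,"wy": 0,"wz": 0,"hand": 30},{"dx": 0,"dy": 0,"dz": 0,"wx": 0,"wy": 0,"wz": 0,"hand": 30},{"dx": 0,"dy": 0,"dz": 0,"wx": 0,"wy": 0,"wz": 0,"hand": 30},{"dx": 0,"dy": 0,"dz": 0,"wx": 0,"wy": 0,"wz": 0,"hand": 30},{"dx": 0,"dy": 0,"dz": 0,"wx": 0,"wy": 0,"wz": 0,"hand": 30},{"dx": 0,"dy": 0,"dz": 0,"wx": 0,"wy": 0,"wz": 0,"hand": 30}])

```text
clock: 6.65
eef_pos: [0.4619, -0.0766, 0.2191]
tool_rot: [0.865, -0.503, 0.001, -0.001]
ft_force: [-1.0, 0.1, 7.0]
grip_width: 0.034
grasp_force: 59.7
```

>>> drive_tool(rows=[{"dx": 0.1,"dy": 0.022,"dz": 0,"wx": 0,"wy": 0,"wz": 0,"hand": 30},{"dx": 0.2,"dy": 0.044,"dz": 0,"wx": 0,"wy": 0,"wz": 0,"hand": 30},{"dx": 0.3,"dy": 0.066,"dz": 0,"wx": 0,"wy": 0,"wz": 0,"hand": 30},{"dx": 0.4,"dy": 0.088,"dz": 0,"wx": 0,"wy": 0,"wz": 0,"hand": 30},{"dx": 0.5,"dy": 0.11,"dz": 0,"wx": 0,"wy": 0,"wz": 0,"hand": 30},{"dx": 0.6,"dy": 0.132,"dz": 0,"wx": 0,"wy": 0,"wz": 0,"hand": 30},{"dx": 0.6,"dy": 0.132,"dz": 0,"wx": 0,"wy": 0,"wz": 0,"hand": 30}])

```text
clock: 7.35
eef_pos: [0.4712, -0.1065, 0.2192]
tool_rot: [0.864, -0.503, 0.001, -0.0]
ft_force: [-0.1, -0.2, 5.3]
grip_width: 0.0336
grasp_force: 59.7
```

>>> drive_tool(rows=[{"dx": 0.08,"dy": 0.018,"dz": 0,"wx": 0,"wy": 0,"wz": 0,"hand": 30},{"dx": 0.16,"dy": 0.035,"dz": 0,"wx": 0,"wy": 0,"wz": 0,"hand": 30},{"dx": 0.16,"dy": 0.035,"dz": 0,"wx": 0,"wy": 0,"wz": 0,"hand": 30}])

```text
clock: 7.65
eef_pos: [0.4736, -0.1141, 0.2191]
tool_rot: [0.864, -0.503, 0.001, -0.0]
ft_force: [0.3, -0.9, 5.5]
grip_width: 0.0339
grasp_force: 59.7
```

>>> drive_tool(rows=[{"dx": 0.06,"dy": 0.013,"dz": 0,"wx": 0,"wy": 0,"wz": 0,"hand": 30},{"dx": 0.12,"dy": 0.026,"dz": 0,"wx": 0,"wy": 0,"wz": 0,"hand": 30},{"dx": 0.12,"dy": 0.026,"dz": 0,"wx": 0,"wy": 0,"wz": 0,"hand": 30}])

```text
clock: 7.95
eef_pos: [0.4748, -0.1181, 0.2191]
tool_rot: [0.865, -0.502, -0.0, -0.002]
ft_force: [-1.0, 4.5, 7.5]
grip_width: 0.0341
grasp_force: 59.8
```

```bash
python3 - <<'E'
from h import *
o=bot.get_obs(); print(o['clock'],o['eef_pos'],o['grip_width'],o['ft_force'],o['ft_torque'])
w=save('wrist','w4'); K=cam('wrist'); t=bot.camera('top')
cv2.imwrite('pics/w4b.png',np.hstack([cv2.resize(w[:300,100:400],(400,400)),cv2.resize(t[165:255,230:320],(400,400))])[:,:,::-1])
E
```

```text
7.95 [ 0.4748414  -0.11813911  0.21910438] 0.034121670971677724 [-0.99026272  4.48439145  7.48468926] [ 0.86608673  0.21120464 -0.12922803]
```

View pics/w4b.png

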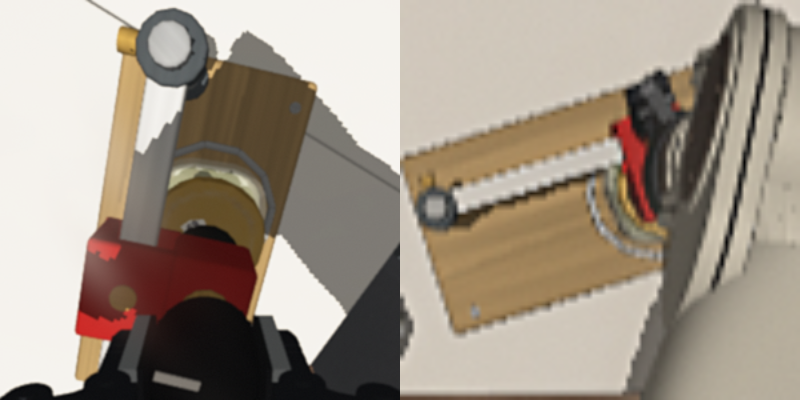

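The head has followed and now covers the ridge. The resistance of about 4.6 N shows the ball meeting the ridge near 0.063, so I push on in small steps.

>>> drive_tool(rows=[{"dx": 0.06,"dy": 0.013,"dz": 0,"wx": 0,"wy": 0,"wz": 0,"hand": 30},{"dx": 0.12,"dy": 0.026,"dz": 0,"wx": 0,"wy": 0,"wz": 0,"hand": 30},{"dx": 0.12,"dy": 0.026,"dz": 0,"wx": 0,"wy": 0,"wz": 0,"hand": 30}])

```text
clock: 8.35
eef_pos: [0.4772, -0.1255, 0.2192]
tool_rot: [0.865, -0.502, 0.001, -0.001]
ft_force: [0.2, 1.1, 7.2]
grip_width: 0.0338
grasp_force: 59.7
```

>>> drive_tool(rows=[{"dx": 0.04,"dy": 0.009,"dz": 0,"wx": 0,"wy": 0,"wz": 0,"hand": 30},{"dx": 0.08,"dy": 0.018,"dz": 0,"wx": 0,"wy": 0,"wz": 0,"hand": 30},{"dx": 0.08,"dy": 0.018,"dz": 0,"wx": 0,"wy": 0,"wz": 0,"hand": 30}])

```text
clock: 8.65
eef_pos: [0.4778, -0.1278, 0.2191]
tool_rot: [0.865, -0.502, -0.0, -0.002]
ft_force: [-0.6, 6.0, 7.3]
grip_width: 0.0337
grasp_force: 59.9
```

>>> drive_tool(rows=[{"dx": 0.03,"dy": 0.006,"dz": 0,"wx": 0,"wy": 0,"wz": 0,"hand": 30},{"dx": 0.05,"dy": 0.011,"dz": 0,"wx": 0,"wy": 0,"wz": 0,"hand": 30},{"dx": 0.05,"dy": 0.011,"dz": 0,"wx": 0,"wy": 0,"wz": 0,"hand": 30}])

```text
clock: 8.95
eef_pos: [0.4779, -0.1282, 0.219]
tool_rot: [0.865, -0.502, -0.002, -0.004]
ft_force: [-2.8, 11.7, 10.3]
grip_width: 0.034
grasp_force: 60.1
```

The head is against its stop (0.4 mm of movement, 12 N). I ease the commanded overshoot back and begin turning, following down 3.18 mm per rad.

>>> drive_tool(rows=[{"dx": -0.05,"dy": -0.011,"dz": 0,"wx": 0,"wy": 0,"wz": 0,"hand": 30},{"dx": -0.05,"dy": -0.011,"dz": 0,"wx": 0,"wy": 0,"wz": 0,"hand": 30},{"dx": -0.05,"dy": -0.011,"dz": 0,"wx": 0,"wy": 0,"wz": 0,"hand": 30}])

```text
clock: 9.25
eef_pos: [0.4778, -0.1277, 0.2191]
tool_rot: [0.865, -0.502, -0.0, -0.002]
ft_force: [-1.2, 4.4, 7.2]
grip_width: 0.034
grasp_force: 59.8
```

```bash
python3 - <<'E'
from h import *
o=bot.get_obs(); print(o['clock'],o['eef_pos'],o['joint_pos'].round(3),o['ft_force'].round(1),o['ft_torque'].round(3)); np.save('o0.npy',o['joint_pos'])
save('wrist','w5')
E
```

```text
9.25 [ 0.47778638 -0.12772036  0.21905573] [-0.263  0.245 -0.07   1.254  0.003 -2.353] [-1.2  4.4  7.2] [ 1.072  0.234 -0.027]
```

>>> drive_tool(rows=[{"dx": 0,"dy": 0,"dz": 0.006,"wx": 0,"wy": 0,"wz": 1,"hand": 30},{"dx": 0,"dy": 0,"dz": 0.011,"wx": 0,"wy": 0,"wz": 2,"hand": 30},{"dx": 0,"dy": 0,"dz": 0.017,"wx": 0,"wy": 0,"wz": 3,"hand": 30},{"dx": 0,"dy": 0,"dz": 0.022,"wx": 0,"wy": 0,"wz": 4,"hand": 30}])

```text
clock: 9.7
eef_pos: [0.4775, -0.1278, 0.2179]
tool_rot: [0.763, -0.646, -0.001, -0.001]
ft_force: [-3.4, 5.0, 7.8]
grip_width: 0.0343
grasp_force: 59.9
```

```bash
cat > st.py <<'E'
from h import *
o=bot.get_obs(); j=np.load('o0.npy'); print(o['clock'],o['eef_pos'].round(4),'turn',round((o['joint_pos'][5]-j[5]-(o['joint_pos'][0]-j[0])),3),o['ft_force'].round(1),o['ft_torque'].round(3),'tau6',o['tau'][5].round(3),o['grip_width'])
E
python3 st.py
```

```text
9.7 [ 0.4775 -0.1278  0.2179] turn 0.352 [-3.4  5.   7.8] [1.029 0.43  0.084] tau6 -0.649 0.03425834175511536
```

>>> drive_tool(rows=[{"dx": 0,"dy": 0,"dz": 0.006,"wx": 0,"wy": 0,"wz": 1,"hand": 30},{"dx": 0,"dy": 0,"dz": 0.011,"wx": 0,"wy": 0,"wz": 2,"hand": 30},{"dx": 0,"dy": 0,"dz": 0.017,"wx": 0,"wy": 0,"wz": 3,"hand": 30},{"dx": 0,"dy": 0,"dz": 0.022,"wx": 0,"wy": 0,"wz": 4,"hand": 30}])

```text
clock: 10.1
eef_pos: [0.4771, -0.1279, 0.2168]
tool_rot: [-0.64, 0.769, 0.001, 0.001]
ft_force: [-3.7, 5.4, 8.2]
grip_width: 0.0336
grasp_force: 60.0
```

```bash
python3 st.py
```

```text
10.1 [ 0.4771 -0.1279  0.2168] turn 0.702 [-3.7  5.4  8.2] [0.994 0.584 0.074] tau6 -0.647 0.03355932536621437
```

>>> drive_tool(rows=[{"dx": 0,"dy": 0,"dz": 0.006,"wx": 0,"wy": 0,"wz": 1,"hand": 30},{"dx": 0,"dy": 0,"dz": 0.011,"wx": 0,"wy": 0,"wz": 2,"hand": 30},{"dx": 0,"dy": 0,"dz": 0.017,"wx": 0,"wy": 0,"wz": 3,"hand": 30},{"dx": 0,"dy": 0,"dz": 0.022,"wx": 0,"wy": 0,"wz": 4,"hand": 30}])

```text
clock: 10.5
eef_pos: [0.4768, -0.1278, 0.2157]
tool_rot: [-0.497, 0.868, 0.001, 0.0]
ft_force: [-5.3, 6.0, 9.4]
grip_width: 0.0336
grasp_force: 60.0
```

```bash
python3 st.py
```

```text
10.5 [ 0.4768 -0.1278  0.2157] turn 1.051 [-5.3  6.   9.4] [0.974 0.733 0.057] tau6 -0.645 0.03359322688165438
```

>>> drive_tool(rows=[{"dx": 0,"dy": 0,"dz": 0.006,"wx": 0,"wy": 0,"wz": 1,"hand": 30},{"dx": 0,"dy": 0,"dz": 0.011,"wx": 0,"wy": 0,"wz": 2,"hand": 30},{"dx": 0,"dy": 0,"dz": 0.017,"wx": 0,"wy": 0,"wz": 3,"hand": 30},{"dx": 0,"dy": 0,"dz": 0.022,"wx": 0,"wy": 0,"wz": 4,"hand": 30}])

```text
clock: 10.9
eef_pos: [0.4765, -0.1275, 0.2146]
tool_rot: [-0.338, 0.941, 0.002, -0.0]
ft_force: [-5.8, 6.4, 9.4]
grip_width: 0.0339
grasp_force: 60.1
```

```bash
python3 st.py; python3 - <<'E'
from h import *
w=save('wrist','w6'); a=cv2.imread('pics/w5.png'); b=cv2.imread('pics/w6.png')
cv2.imwrite('pics/w56.png',np.hstack([a[80:380,100:480],b[80:380,100:480]]))
E
```

```text
10.9 [ 0.4765 -0.1275  0.2146] turn 1.4 [-5.8  6.4  9.4] [1.055 0.92  0.087] tau6 -0.645 0.03393133553354116
```

View pics/w56.png

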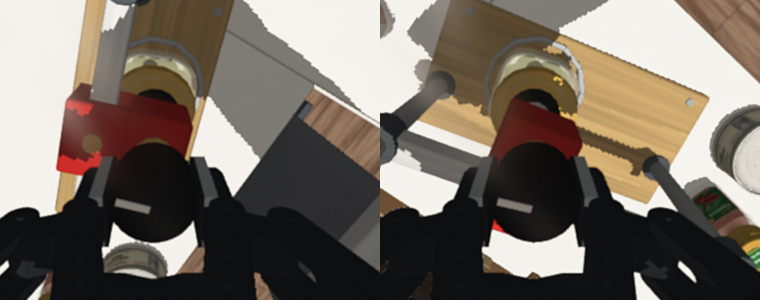

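The pointer stands at the same place between the fingers in both pictures, (133,208) and (135,208), so the knob turns without slipping. I go on with averaged torque readings.

```bash
cat >> st.py <<'E'
L=[]
for i in range(6): bot.camera('scene'); q=bot.get_obs(); L.append([q['ft_torque'][2],q['ft_force'][2],q['tau'][5]])
print('mean',np.mean(L,0).round(4),'sd',np.std(L,0).round(4))
E
python3 st.py
```

```text
10.95 [ 0.4764 -0.1275  0.2146] turn 1.402 [-5.3  7.4  8.7] [ 1.055  0.849 -0.108] tau6 0.174 0.033673342625319326
mean [-0.1185  9.7797 -0.0518] sd [0.0415 0.4255 0.1086]
```

>>> drive_tool(rows=[{"dx": 0,"dy": 0,"dz": 0.006,"wx": 0,"wy": 0,"wz": 1,"hand": 30},{"dx": 0,"dy": 0,"dz": 0.011,"wx": 0,"wy": 0,"wz": 2,"hand": 30},{"dx": 0,"dy": 0,"dz": 0.017,"wx": 0,"wy": 0,"wz": 3,"hand": 30}])

```text
clock: 11.55
eef_pos: [0.4763, -0.1273, 0.2137]
tool_rot: [-0.213, 0.977, 0.002, -0.0]
ft_force: [-5.9, 6.6, 10.6]
grip_width: 0.0339
grasp_force: 60.2
```

```bash
python3 st.py
```

```text
11.55 [ 0.4763 -0.1273  0.2137] turn 1.661 [-5.9  6.6 10.6] [1.166 1.044 0.057] tau6 -0.647 0.033869283839365376
mean [-1.18400e-01  1.00308e+01 -4.60000e-03] sd [0.017  0.5571 0.1315]
```

>>> drive_tool(rows=[{"dx": 0,"dy": 0,"dz": 0.006,"wx": 0,"wy": 0,"wz": 1,"hand": 30},{"dx": 0,"dy": 0,"dz": 0.011,"wx": 0,"wy": 0,"wz": 2,"hand": 30},{"dx": 0,"dy": 0,"dz": 0.017,"wx": 0,"wy": 0,"wz": 3,"hand": 30}])

```text
clock: 12.15
eef_pos: [0.4762, -0.1271, 0.2129]
tool_rot: [-0.083, 0.997, 0.002, -0.001]
ft_force: [-6.5, 9.1, 11.4]
grip_width: 0.0338
grasp_force: 60.2
```

```bash
python3 st.py
```

```text
12.15 [ 0.4762 -0.1271  0.2129] turn 1.923 [-6.5  9.1 11.4] [1.253 1.092 0.023] tau6 -0.649 0.033809722363637114
mean [-1.1520e-01  1.0566e+01 -6.3000e-03] sd [0.0217 0.4302 0.1315]
```

```bash
python3 - <<'E'
from h import *
save('wrist','w7'); K=cam('wrist'); o=bot.get_obs(); T=o['eef_pos']
for z in(.097,.099,.105): print(z,np.round(proj(K,(T[0],T[1],z)),1))
for n in('w5','w6','w7'):
    im=cv2.imread(f'pics/{n}.png'); print(n)
    for c in(245,253,260): print(c,im[140:190:2,c-1:c+2].mean((1,2)).astype(int))
E
```

```text
0.097 [252.9 190.4]
0.099 [253.  191.2]
0.105 [253.  193.7]
w5
245 [123  90  80  56  64  70  72  72  72  75  74  72  73  73  72  46  18  20
  25  36  36  36  37  37  38]
253 [103  82  81  57  58  71  72  72  76  78  74  72  72  73  56  14  15  15
  16  25  34  34  34  35  34]
260 [143 147 148  83  52  64  72  72  76  77  74  72  72  72  67  21  13  15
  14  15  26  34  33  33  34]
w6
245 [152 154 153 134  67  57  70  73  75  76  76  75  73  73  73  38  18  20
  20  21  22  34  37  36  38]
253 [140  97  96  68  55  60  71  72  74  75  75  74  73  74  54  12  16  17
  17  16  17  61  67  34  33]
260 [185 157  98  81  55  58  75  74  72  75  78  76  74  75  64  16  13  14
  14  15  14  33  73  76  42]
w7
245 [155 171 153  94  59  57  75  78  75  73  78  78  76  75  74  37  19  22
  22  22  21  24  53  77  64]
253 [139 148 149 121  54  93 143 143 150 168 116  91  73  76  53  14  18  17
  18  17  20  65  81  79  43]
260 [151 152 153 151  98 140 182 177 176 181 186 183 166 100  62  17  15  14
  15  16  14  32  74  69  33]
```

```bash
cat > edge.py <<'E'
from h import *
def edge(im,lo=160,hi=178,th=42):
    r=[]
    for c in range(248,260):
        p=im[lo:hi,c].astype(float).mean(1) if im.ndim==3 else im[lo:hi,c]
        k=np.argmax((p[:-1]>=th)&(p[1:]<th)); r.append(lo+k+(p[k]-th)/(p[k]-p[k+1]))
    return np.median(r),np.std(r)
E
python3 - <<'E'
from edge import *
for n in('w3','w4','w5','w6','w7'): print(n,edge(cv2.imread(f'pics/{n}.png')))
K=cam('wrist'); o=bot.get_obs(); T=o['eef_pos']; X=R.from_quat(o['tool_rot']).as_matrix()[:,0]
for z in(.095,.097,.1,.103,.106,.11): p=T+.02*X; l=np.array([.476,-.127,0])+.0375*X; print(z,proj(K,(p[0],p[1],z)),proj(K,(l[0],l[1],z)))
E
```

```text
w3 (np.float64(168.37446581196582), np.float64(0.18057881196735132))
w4 (np.float64(168.95023848835075), np.float64(0.13987224985670846))
w5 (np.float64(168.7275929549902), np.float64(0.23022988687585472))
w6 (np.float64(168.48255578093307), np.float64(0.14011712472369967))
w7 (np.float64(168.48293650793653), np.float64(0.14055182566342392))
0.095 (np.float64(252.90613848179316), np.float64(164.14652268423208)) (np.float64(253.0125511475782), np.float64(140.59674006273505))
0.097 (np.float64(252.91539678554952), np.float64(164.76488928281248)) (np.float64(253.02286312044077), np.float64(141.0412129221234))
0.1 (np.float64(252.92955805712322), np.float64(165.71072748007424)) (np.float64(253.03864291933354), np.float64(141.72136330924252))
0.103 (np.float64(252.94405839755515), np.float64(166.67921225084189)) (np.float64(253.05480914419414), np.float64(142.41816966095223))
0.106 (np.float64(252.9589101320866), np.float64(167.67116680395736)) (np.float64(253.07137616555525), np.float64(143.13225138460146))
0.11 (np.float64(252.97928149762018), np.float64(169.03178018897515)) (np.float64(253.09411518318078), np.float64(144.11236220513916))
```

The pad's near rim holds at row 168.5 in the wrist view from 1.40 to 1.92 rad, so it hasn't touched the lid yet. I continue in 15° steps, watching the rim and the torque.

```bash
cat > st2.py <<'E'
from edge import *
j=np.load('o0.npy'); o=bot.get_obs(); L=[];E=[]
t0=o['ft_torque'][2]
for i in range(6): im=bot.camera('wrist'); q=bot.get_obs(); L.append([q['ft_torque'][2],q['ft_force'][2]]); E.append(edge(im)[0])
o=bot.get_obs(); J=o['joint_pos']-j
print(round(o['clock'],2),o['eef_pos'].round(4),'turn',round(J[5]-J[0],3),'tq',t0.round(3),'rest',np.mean(L,0).round(4),'edge',np.mean(E).round(2),np.std(E).round(2),'F',o['ft_force'].round(1))
E
```

>>> drive_tool(rows=[{"dx": 0,"dy": 0,"dz": 0.006,"wx": 0,"wy": 0,"wz": 1,"hand": 30},{"dx": 0,"dy": 0,"dz": 0.011,"wx": 0,"wy": 0,"wz": 2,"hand": 30},{"dx": 0,"dy": 0,"dz": 0.017,"wx": 0,"wy": 0,"wz": 3,"hand": 30}])

```text
clock: 12.8
eef_pos: [0.4761, -0.1268, 0.212]
tool_rot: [0.047, 0.999, 0.002, -0.001]
ft_force: [-5.3, 9.1, 11.1]
grip_width: 0.0339
grasp_force: 60.3
```

```bash
python3 st2.py
```

```text
13.1 [ 0.4761 -0.1268  0.212 ] turn 2.181 tq 0.041 rest [-0.0935 11.0052] edge 168.48 0.01 F [-5.7  9.3 11.1]
```

>>> drive_tool(rows=[{"dx": 0,"dy": 0,"dz": 0.006,"wx": 0,"wy": 0,"wz": 1,"hand": 30},{"dx": 0,"dy": 0,"dz": 0.011,"wx": 0,"wy": 0,"wz": 2,"hand": 30},{"dx": 0,"dy": 0,"dz": 0.017,"wx": 0,"wy": 0,"wz": 3,"hand": 30}])

```text
clock: 13.4
eef_pos: [0.4762, -0.1265, 0.2113]
tool_rot: [0.177, 0.984, 0.003, -0.001]
ft_force: [-6.0, 10.1, 12.8]
grip_width: 0.0341
grasp_force: 60.3
```

```bash
python3 st2.py
```

```text
13.7 [ 0.4762 -0.1265  0.2113] turn 2.443 tq 0.144 rest [-0.1167 11.5676] edge 168.46 0.03 F [-5.6 10.  11. ]
```

>>> drive_tool(rows=[{"dx": 0,"dy": 0,"dz": 0.006,"wx": 0,"wy": 0,"wz": 1,"hand": 30},{"dx": 0,"dy": 0,"dz": 0.011,"wx": 0,"wy": 0,"wz": 2,"hand": 30},{"dx": 0,"dy": 0,"dz": 0.017,"wx": 0,"wy": 0,"wz": 3,"hand": 30}])

```text
clock: 14.0
eef_pos: [0.4763, -0.1262, 0.2105]
tool_rot: [0.304, 0.953, 0.003, -0.002]
ft_force: [-5.2, 10.5, 11.4]
grip_width: 0.034
grasp_force: 60.4
```

```bash
python3 st2.py
```

```text
14.3 [ 0.4763 -0.1262  0.2105] turn 2.704 tq 0.14 rest [-0.1257 11.8475] edge 169.05 0.04 F [-5.  10.7 11.9]
```

>>> drive_tool(rows=[{"dx": 0,"dy": 0,"dz": 0.006,"wx": 0,"wy": 0,"wz": 1,"hand": 30},{"dx": 0,"dy": 0,"dz": 0.011,"wx": 0,"wy": 0,"wz": 2,"hand": 30},{"dx": 0,"dy": 0,"dz": 0.017,"wx": 0,"wy": 0,"wz": 3,"hand": 30}])

```text
clock: 14.6
eef_pos: [0.4765, -0.126, 0.2097]
tool_rot: [0.426, 0.905, 0.003, -0.002]
ft_force: [-5.6, 11.5, 12.4]
grip_width: 0.0337
grasp_force: 60.4
```

```bash
python3 st2.py
```

```text
14.9 [ 0.4765 -0.126   0.2097] turn 2.966 tq 0.188 rest [-0.1124 12.419 ] edge 169.8 0.01 F [-4.3 11.3 12.4]
```

>>> drive_tool(rows=[{"dx": 0,"dy": 0,"dz": 0.006,"wx": 0,"wy": 0,"wz": 1,"hand": 30},{"dx": 0,"dy": 0,"dz": 0.011,"wx": 0,"wy": 0,"wz": 2,"hand": 30},{"dx": 0,"dy": 0,"dz": 0.017,"wx": 0,"wy": 0,"wz": 3,"hand": 30}])

```text
clock: 15.2
eef_pos: [0.4767, -0.1258, 0.209]
tool_rot: [0.54, 0.842, 0.003, -0.002]
ft_force: [-3.9, 12.7, 11.4]
grip_width: 0.0341
grasp_force: 60.4
```

```bash
python3 st2.py
```

```text
15.5 [ 0.4767 -0.1258  0.2089] turn 3.228 tq 0.26 rest [-0.13   12.3826] edge 170.2 0.01 F [-4.2 11.7 12.3]
```

>>> drive_tool(rows=[{"dx": 0,"dy": 0,"dz": 0.006,"wx": 0,"wy": 0,"wz": 1,"hand": 30},{"dx": 0,"dy": 0,"dz": 0.011,"wx": 0,"wy": 0,"wz": 2,"hand": 30},{"dx": 0,"dy": 0,"dz": 0.017,"wx": 0,"wy": 0,"wz": 3,"hand": 30}])

```text
clock: 15.8
eef_pos: [0.477, -0.1257, 0.2082]
tool_rot: [0.645, 0.764, 0.003, -0.002]
ft_force: [-2.5, 11.5, 12.2]
grip_width: 0.0338
grasp_force: 60.3
```

```bash
python3 st2.py; python3 - <<'E'
from edge import *
w=save('wrist','w8'); cv2.imwrite('pics/w78.png',np.hstack([cv2.resize(cv2.imread(f'pics/{n}.png')[110:310,155:355],(400,400)) for n in('w7','w8')]))
E
```

```text
16.1 [ 0.477  -0.1256  0.2082] turn 3.49 tq 0.182 rest [-0.1337 12.1971] edge 170.58 0.01 F [-3.5 12.3 12.1]
```

View pics/w78.png

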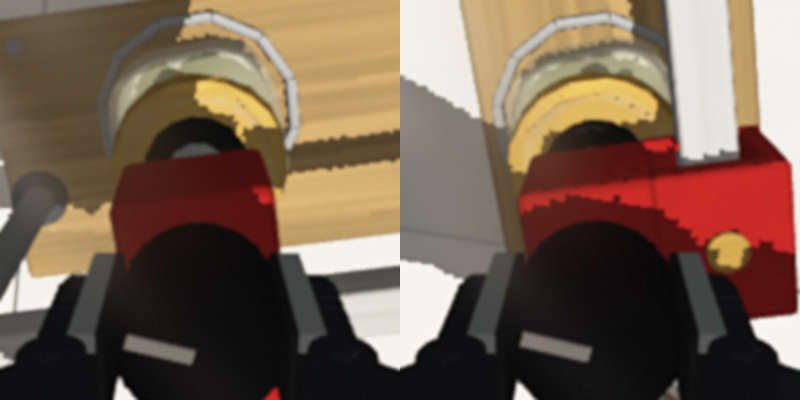

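The right half (3.49 rad) shows the pad nearer the head than the left half (1.92 rad), with the jar upright in its ring and the pointer unslipped. The rim's rise and the torque jump both put first contact near 2.4 rad, so I turn 25° more, to about 3.93. Then I let go.

>>> drive_tool(rows=[{"dx": 0,"dy": 0,"dz": 0.006,"wx": 0,"wy": 0,"wz": 1,"hand": 30},{"dx": 0,"dy": 0,"dz": 0.011,"wx": 0,"wy": 0,"wz": 2,"hand": 30},{"dx": 0,"dy": 0,"dz": 0.017,"wx": 0,"wy": 0,"wz": 3,"hand": 30},{"dx": 0,"dy": 0,"dz": 0.022,"wx": 0,"wy": 0,"wz": 4,"hand": 30},{"dx": 0,"dy": 0,"dz": 0.028,"wx": 0,"wy": 0,"wz": 5,"hand": 30},{"dx": 0,"dy": 0,"dz": 0.028,"wx": 0,"wy": 0,"wz": 5,"hand": 30}])

```text
clock: 16.75
eef_pos: [0.4775, -0.1257, 0.2069]
tool_rot: [0.795, 0.607, 0.003, -0.003]
ft_force: [-2.4, 11.7, 10.7]
grip_width: 0.0335
grasp_force: 60.3
```

```bash
python3 st2.py
```

```text
17.05 [ 0.4775 -0.1257  0.2069] turn 3.926 tq -0.167 rest [-0.1784 11.3786] edge 170.94 0.01 F [-2.3 11.4 10.8]
```

>>> drive_tool(rows=[{"dx": 0,"dy": 0,"dz": 0,"wx": 0,"wy": 0,"wz": 0,"hand": 40},{"dx": 0,"dy": 0,"dz": 0,"wx": 0,"wy": 0,"wz": 0,"hand": 50},{"dx": 0,"dy": 0,"dz": 0,"wx": 0,"wy": 0,"wz": 0,"hand": 60},{"dx": 0,"dy": 0,"dz": 0,"wx": 0,"wy": 0,"wz": 0,"hand": 70},{"dx": 0,"dy": 0,"dz": 0,"wx": 0,"wy": 0,"wz": 0,"hand": 70}])

```text
clock: 17.55
eef_pos: [0.4775, -0.1296, 0.2051]
tool_rot: [0.795, 0.606, -0.0, -0.0]
ft_force: [-0.4, -0.4, 0.3]
grip_width: 0.0701
grasp_force: 0.0
```

```bash
python3 st2.py
```

```text
17.85 [ 0.4776 -0.1294  0.2054] turn 3.928 tq 0.034 rest [0.0227 0.3127] edge 165.03 0.09 F [-0.5  0.5  0.6]
```

>>> drive_tool(rows=[{"dx": 0,"dy": 0,"dz": -0.4,"wx": 0,"wy": 0,"wz": 0,"hand": 70},{"dx": 0,"dy": 0,"dz": -1,"wx": 0,"wy": 0,"wz": 0,"hand": 70},{"dx": 0,"dy": 0,"dz": -1.8,"wx": 0,"wy": 0,"wz": 0,"hand": 70},{"dx": 0,"dy": 0,"dz": -2.2,"wx": 0,"wy": 0,"wz": 0,"hand": 70},{"dx": 0,"dy": 0,"dz": -2.2,"wx": 0,"wy": 0,"wz": 0,"hand": 70}])

```text
clock: 18.35
eef_pos: [0.4793, -0.1298, 0.3191]
tool_rot: [0.795, 0.606, 0.002, 0.003]
ft_force: [-0.0, -0.2, -0.3]
grip_width: 0.0698
grasp_force: 0.0
```

```bash
python3 - <<'E'
from h import *
K=cam('wrist'); o=bot.get_obs(); print(o['clock'],o['eef_pos'],o['joint_pos'][5]); im=save('wrist','w9')
for t,z in(('knob',.2),('press_head',.176),('jar',.097)):
    for x in bot.outline_of('wrist',t)[:1]:
        v,u=np.nonzero(x['region']); print(t,x['score'],np.round(x['extent']),onz(K,*x['extent'][:2],z))
print(knobpix(im,*[int(a) for a in proj(K,(.477,-.126,.2))]),proj(K,(.477,-.126,.2)))
E
```

```text
18.35 [ 0.47929144 -0.12979873  0.31908427] 1.573856004339687
knob 0.86 [247. 176.  51.  79.] [ 0.479081   -0.11837141  0.2       ]
jar 0.78 [236. 139.  45.  52.] [ 0.47051165 -0.10394322  0.097     ]
(248.7450828552246, 187.60141372680664, (49.590389251708984, 55.035316467285156)) (np.float64(246.6826564920039), np.float64(185.94633570912023))
```

Everything agrees. The knob now stands at about (0.4775, -0.1265), against (0.476, -0.126) expected from the posts for the clicked-in position. The turn past contact gives about 5 mm of pad travel, and the hand is clear of the press.

```bash
python3 -c "
from workcell import bot
print(bot.job_done())"
```

```text
the job is handed in; nothing more can be done
None
```

The job is handed in with no verdict returned: by my measurements the head is clicked in over the jar, the knob was turned about 1.5 rad (86–90°) past first contact and released, and the jar was still upright in its ring when last viewed, 25° before the end of the turn.

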